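Press the guarded lever of the loaded dish press

TASK

One of the two dish presses has a culture dish loaded. Reach down with your fingertips through the window in the top of its guard, press its lever all the way down to the stop and hold it there for two seconds, then let the lever come back up and take your fingers out, clear above the guard. Do not touch the guard of either press, and leave the dish, the other lever and everything else on the table where they are.

Things in the scene. Friction and masses are not known exactly. Their poses are not given: they have to be found in the camera images.
- press_a: Fixed bench press for marking culture dishes: white base 240 x 140 x 16 mm (x -130 to +110, y -70 to +70 mm from the origin on its underside), x to its rear, turned up to 0.35 rad. Dish nest on the base at x -75 mm; a lever pivoted at x +85, z 80 mm runs forward under the guard. This is the press with the dish in it; it may stand on the left or the right of the table.
- press_b: Fixed bench press for marking culture dishes: white base 240 x 140 x 16 mm (x -130 to +110, y -70 to +70 mm from the origin on its underside), x to its rear, turned up to 0.35 rad. Dish nest on the base at x -75 mm; a lever pivoted at x +85, z 80 mm runs forward under the guard. This is the other press, of the same build, with an empty nest.
- guard_a: Guard cage fixed over press a, origin and axes of press_a. Grey top plate 210 x 134 x 5 mm, top face at z 125 mm (nuts to 128), with one window 60 mm (x) by 66 mm (y) centred at x 0, y 0; its edge bead leaves 59 x 65 mm free and rises to z 127 mm. Posts, side rails and front bars below. Must not be touched.
- guard_b: Guard cage fixed over press b, origin and axes of press_b. Grey top plate 210 x 134 x 5 mm, top face at z 125 mm (nuts to 128), with one window 60 mm (x) by 66 mm (y) centred at x 0, y 0; its edge bead leaves 59 x 65 mm free and rises to z 127 mm. Posts, side rails and front bars below. Must not be touched.
- window_a (a point): Centre of the window in press a's guard, at the top face of the plate (125 mm above the worktop), axes of the press. Nothing stands above the guard.
- paddle_a (a point): Centre of the top of press a's black lever paddle (36 x 36 mm, ribbed), centred below the guard's window and moving with the lever; at rest about 21 mm below the plate's top face (z 104 mm) and tilted 0.20 rad up to the front; fully pressed level, 38 mm below the plate's top face (z 87 mm).
- nest_a (a point): Centre of press a's dish nest, on the top of its base, axes of the press.
- lever_a (a joint): Lever of press a, rad: 0 up at rest, 0.20 down at its stop. A spring returns it. At the paddle's centre it takes about 3 N to start, 7 N at the stop; the paddle goes down 17 mm. This is the lever to press.
- lever_b (a joint): Lever of press b, rad: 0 up at rest, 0.20 down at its stop. A spring returns it. At the paddle's centre it takes about 3 N to start, 7 N at the stop; the paddle goes down 17 mm. This one must be left alone.
- dish: Flat round closed culture dish, 91 mm across and 17 mm high, loose in the nest of press a under the marking head; origin under its centre. The marking head stops just above it.
- colony_counter: Obstacle, always in the same place: cream counting box 316 x 240 x 58 mm between the places of the two presses, origin under its centre, x to its rear. A lamp ring on a bent arm hangs over its front half, from x -155 to 0 mm, y -70 to +85 mm, 255 to 285 mm above the worktop, with its raised round cover above that: go round in front of it when crossing the table.
- swab_jar: Bystander: clear round jar with a screw lid, 62 mm across, 80 mm high, loose on the worktop; origin under its centre.
- timer: Bystander: small flat digital timer 70 x 64 x 17 mm, loose; origin under its centre.
- marker: Bystander: marker pen 17 x 136 x 18 mm, lying loose; origin under its centre.
- stain_bottle: Bystander: small capped bottle, 54 mm across, 104 mm high, loose at the right of the table; origin under its centre.
There are look-alikes about, which are no part of the job. What is shaped like the dish but black is not meant.

How it is judged:
On the way:
1. with the fingers in the window of the loaded press's guard, its lever is down at its stop and held there (value of joint lever_a above 0.17 rad and x of the grasp point in the frame of window_a between -0.04 and 0.04 m and y of the grasp point in the frame of window_a between -0.04 and 0.04 m), for 1.5 s.
At the end, for the whole second after the job is handed in: The lever of the loaded press is back up (below 0.02 rad) after having been held down (above 0.17 of 0.20 rad) through the window for at least 1.5 s; the fingers are out above the guard; the dish lies at rest in the nest within 12 mm of its centre; the other lever is up (value of joint each of lever_a, lever_b below 0.02 rad and velocity of joint lever_a below 0.05 rad/s and z of the grasp point in the frame of press_a above 0.15 m and horizontal distance between dish and nest_a below 0.012 m and z of dish in the frame of nest_a below 0.006 m and linear speed of dish below 0.02 m/s); the robot touches nothing.
It fails at once if the guard of the loaded press is touched (contact force between any of the fingers, the arm and guard_a above 0.5 N).
It fails at once if the guard of the empty press is touched (contact force between any of the fingers, the arm and guard_b above 0.5 N).
It fails at once if the lever of the empty press is pressed (value of joint lever_b above 0.04 rad).
It fails at once if the dish is shifted or lifted by more than 10 mm (distance of dish from where it was at the start of the episode above 0.01 m).
It fails at once if the jar, the timer, the marker or the small bottle is moved by more than 15 mm (distance of any of swab_jar, timer, marker, stain_bottle from where it was at the start of the episode above 0.015 m).
It also fails if it takes over 40 s, if anything falls off the work surface, if the arm or the gripper's body presses on something with over 40 N, if the wrist force passes 120 N, or if a joint passes its speed limit or range.

ROBOT

A 6-joint arm with a two-finger parallel gripper is mounted at the origin on a cart in front of the work surface, level with it; the furniture and walls round the work are solid. World frame = base frame: x ahead of the robot, y to its left, z up, the work surface at z = 0. Lengths are in m, angles in rad, forces in N, time in s.
With the tool pointing down it reaches from about 0.375 to 0.975 m from the base axis. Payload 3.8 kg.
Tool frame: the origin (TCP) lies midway between the tips of the shut fingers; the grasp point (between the pads) lies 19 mm behind it; x points along the fingers, y is the direction in which the jaws open and shut, and the axes are right-handed (so a half turn about x gives the same grasp; the last joint's range is limited). The gripper opens to 88 mm and grips with 3 to 60 N. Pads are 18 mm wide; open, the fingers measure 123 mm over their backs; the gripper's body (75 mm by 187 mm) begins 45 mm behind the grasp point.
Start: joints at [-1.27, 0.264, 1.604, -0, 1.274, -0.037], TCP at [0.224, -0.637, 0.239] pointing down, gripper open.
Joint ranges: [-2.63, 2.63], [-0.94, 2.18], [0.31, 2.57], [-1.31, 4.45], [0, 2.66], [-2.55, 2.55]. Speed limits (rad/s): [2.57, 2.57, 3.14, 3.14, 3.14, 3.14].

INTERFACE

Orientations are given as a rotation vector (axis times angle).
In Python, from cell import manip, inverse_kinematics, cams, order gives the robot as it stands. Calls block until the motion is done:
- manip.move_pose(position, orientation): joint-space move of the TCP to a pose.
- manip.move_linear(position, rate=0.15, rot=None): straight line of the TCP; rot=None keeps the orientation; rate is the mean speed in m/s.
- manip.set_joints(angles): joint-space move.
- manip.set_gripper(opening, force=None): finger opening in m; force is the grip in N (None keeps the last); returns when the fingers have stopped.
- manip.dwell(seconds).
- inverse_kinematics(position, orientation): joint angles nearest the present ones, or None.
- manip.state(): the state.
- cams.capture(name): name is "scene" or "top" or "wrist"; returns a dict with "image" (400x640x3 uint8, blue, green, red), "z_map" (400x640 float32, m along the optical axis (not along the pixel's ray), 0 where there is no reading), "intrinsics" (3x3 intrinsics, pixels), "position" and "orientation" of the camera in the world; the wrist camera has in their place "T_tool_cam" (4x4, takes a point from camera to tool coordinates, whose origin is the TCP and whose axes are the tool frame's). Camera axes: x right, y down, z forward; pixel columns grow to the right and rows downward; lengths in m; the calibration is good to about 2 mm. A picture is of the moment at which its call begins: read the wrist's pose just before it.
A pose or a line that the arm cannot do raises manip.IKError and nothing moves.
- order.close_job(): hands the job in, once; it reports no verdict.
The state is a dict: "clock": time; "joint_pos": joint angles; "joint_velocities": joint speeds; "tau": joint torques, N m; "tool_pos": TCP position; "tcp_rot": TCP orientation; "contact_force": force on the tool from outside, world axes, zero at the start; "moment": the same for the moment, N m; "gripper_width": finger opening in m.
Only numpy, scipy, OpenCV 4.12 (cv2) and the standard library are available. Lean on these libraries where they do the work, as an engineer would, in place of code of your own. Each camera call takes 0.05 s, during which the arm holds its last target.

## Working session

There is one attempt and no reset: what is moved stays moved. The work goes in short steps, each a Python script; the robot and the scene stay as the last script left them, time stands still between calls to the robot, and variables do not carry over. Pictures are saved under pics/ and viewed, and the job is handed in when it is done.

```bash
ls; mkdir -p pics
python3 - <<'E'
from cell import manip,cams
import cv2,numpy as np
for n in("scene","top","wrist"):
    c=cams.capture(n); cv2.imwrite(f"pics/{n}0.png",c["image"]); np.savez(f"{n}0.npz",**c)
    print(n,c["intrinsics"].tolist(),c.get("position"),c.get("orientation"))
print(manip.state())
E
```

```text
pics
scene [[432.45165013032, 0.0, 317.67726944251507], [0.0, 432.45165013032, 197.22092223812757], [0.0, 0.0, 1.0]] [-0.17578928  0.49498782  1.19728058] [-1.16793895  2.44645749 -0.8875595 ]
top [[444.9963519772859, 0.0, 321.90971878298296], [0.0, 444.9963519772859, 199.16613867728526], [0.0, 0.0, 1.0]] [-0.1584942  -0.17270825  1.79535444] [-2.08649825  1.90041731 -0.38440158]
wrist [[355.27169851848606, 0.0, 317.7457834157173], [0.0, 355.27169851848606, 202.35319220243966], [0.0, 0.0, 1.0]] None None
{'clock': 0.15, 'joint_pos': array([-1.26987310e+00,  2.64565918e-01,  1.60503125e+00, -3.91459168e-05,
        1.27368055e+00, -3.69436161e-02]), 'joint_velocities': array([-6.13699076e-04, -2.25363244e-03, -2.99412389e-03,  3.12855896e-05,
        1.56900797e-03,  6.03453756e-04]), 'tau': array([ 5.15311945e-05, -5.02847993e+01, -3.57468939e+01,  7.29679386e-02,
        2.49273068e-02, -9.36034917e-05]), 'tool_pos': array([ 0.22354667, -0.63634489,  0.23769926]), 'tcp_rot': array([ 2.0385559 ,  0.34947413, -2.0390913 ]), 'contact_force': array([-0.16122704, -1.08918754,  0.13422674]), 'moment': array([ 0.05333081,  0.03982155, -0.02254679]), 'gripper_width': 0.08791418603983835}
```

View pics/scene0.png

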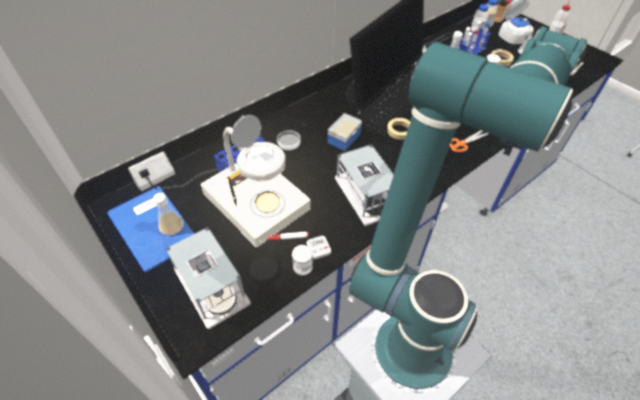

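View pics/top0.png

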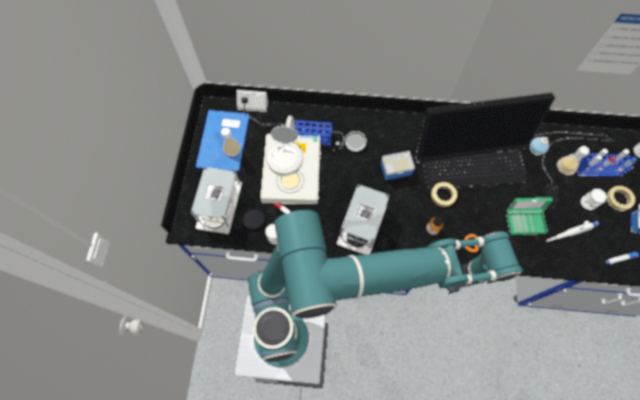

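View pics/wrist0.png

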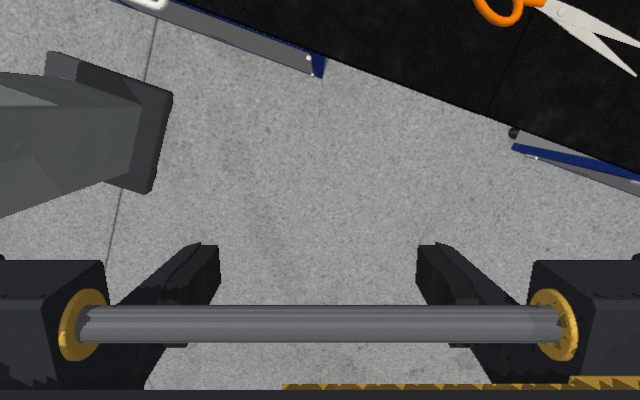

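The scene view shows the left press at about (208,275) and the right press at about (368,185), with the counter between them. The left press seems to have a cream disc at its front, near (222,300). I'll zoom in and locate both plates.

```bash
cat > h.py <<'E'
import numpy as np,cv2
from scipy.spatial.transform import Rotation as R
def world(c,uv,z=None):
    """uv Nx2 -> world; with z: plane intersection; else depth"""
    K=c["intrinsics"];uv=np.atleast_2d(uv).astype(float)
    if "Twc" in c: Rm=c["Twc"][:3,:3];p=c["Twc"][:3,3]
    else: Rm=R.from_rotvec(c["orientation"]).as_matrix();p=c["position"]
    r=np.c_[(uv[:,0]-K[0,2])/K[0,0],(uv[:,1]-K[1,2])/K[1,1],np.ones(len(uv))]
    if z is None:
        d=c["z_map"][uv[:,1].astype(int),uv[:,0].astype(int)];return p+(r*d[:,None])@Rm.T
    w=r@Rm.T; return p+w*((z-p[2])/w[:,2])[:,None]
def grid(c):
    h,w=c["z_map"].shape;u,v=np.meshgrid(np.arange(w),np.arange(h))
    P=world(c,np.c_[u.ravel(),v.ravel()]).reshape(h,w,3);P[c["z_map"]==0]=np.nan;return P
E
python3 - <<'E'
from h import *
for n in("scene","top"):
    c=dict(np.load(n+"0.npz"));P=grid(c)
    m=((abs(P[...,2]-.125)<.008)).astype(np.uint8)
    k,l,s,ce=cv2.connectedComponentsWithStats(m)
    for i in range(1,k):
        if s[i,4]>150:
            q=P[l==i][:,:2];print(n,ce[i],s[i],np.round(cv2.minAreaRect(q.astype(np.float32))[0],3),np.round(cv2.minAreaRect(q.astype(np.float32))[1:][0],3),cv2.minAreaRect(q.astype(np.float32))[2],np.nanmedian(P[l==i],0))
im=cv2.imread("pics/scene0.png")
a=cv2.resize(im[210:350,140:280],(560,560)[::1],interpolation=2);cv2.imwrite("pics/z1.png",a)
t=cv2.imread("pics/top0.png")
b=np.hstack([cv2.resize(t[155:255,180:260],None,fx=4.8,fy=4.8,interpolation=2),cv2.resize(t[170:270,330:400],None,fx=4.8,fy=4.8,interpolation=2)]);print(b.shape);cv2.imwrite("pics/z2.png",b)
cv2.imwrite("pics/z3.png",cv2.resize(im[120:250,300:430],None,fx=4.5,fy=4.5,interpolation=2))
E
```

```text
scene [606.0245098    9.54901961] [576   0  64  20 204] [ 0.546 -2.01 ] [0.305 0.148] 35.40452194213867 [ 0.55044919 -1.98065305  0.12492585]
scene [197.62045231 118.79154376] [  67   48  283  144 1017] [ 1.1   -0.092] [0.063 1.274] 2.5570738315582275 [1.09948031 0.06004593 0.12501205]
scene [388.48096886  83.13148789] [356  52  67  59 289] [ 0.822 -0.72 ] [0.031 0.493] 13.541313171386719 [ 0.80367696 -0.67729404  0.1262562 ]
scene [366.86856011 170.834214  ] [ 337  145   56   54 1514] [ 0.501 -0.281] [0.138 0.215] 74.51570892333984 [ 0.49860243 -0.27258759  0.12370805]
scene [202.4460729  265.25140924] [ 166  228   75   77 2661] [0.532 0.34 ] [0.135 0.216] 86.02384185791016 [0.51755606 0.3437034  0.12475228]
top [366.57232704  89.43396226] [330  85  74   9 159] [ 1.101 -0.259] [0.333 0.015] 89.85711669921875 [ 1.09982444 -0.25751267  0.12413477]
top [454.92948718  96.11538462] [419  92  75   9 156] [ 1.102 -0.666] [0.019 0.333] 0.6722264885902405 [ 1.10012276 -0.65615954  0.12518302]
top [474.99285714 152.675     ] [420 144 110  18 280] [ 0.818 -0.736] [0.018 0.48 ] 13.567472457885742 [ 0.81490988 -0.7419686   0.12612531]
top [213.05845674 193.00779423] [ 191  167   45   52 1283] [0.532 0.339] [0.138 0.216] 85.78516387939453 [0.52442338 0.33795175 0.12524356]
top [364.20447761 213.1358209 ] [ 341  185   48   57 1340] [ 0.501 -0.284] [0.134 0.214] 74.70537567138672 [ 0.49467038 -0.28301711  0.12540072]
(480, 720, 3)
```

View pics/z1.png

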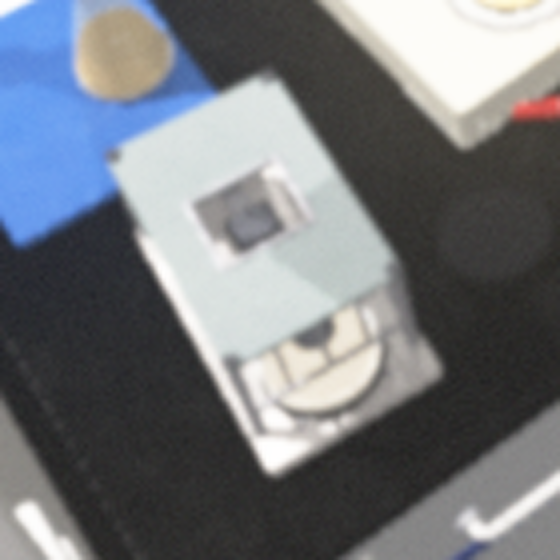

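View pics/z2.png

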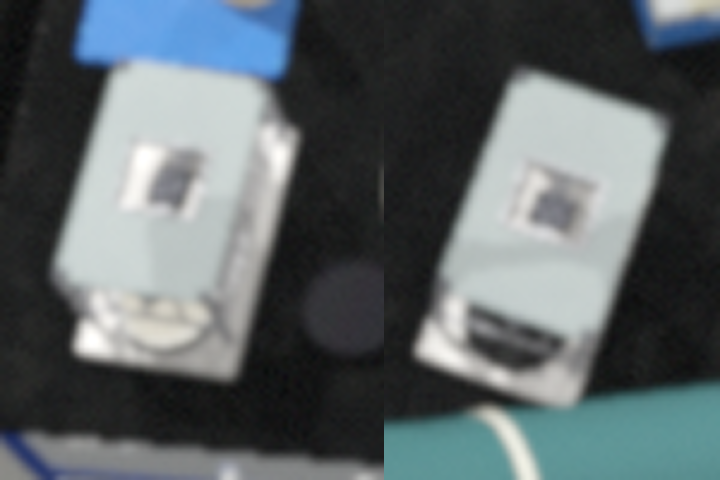

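View pics/z3.png

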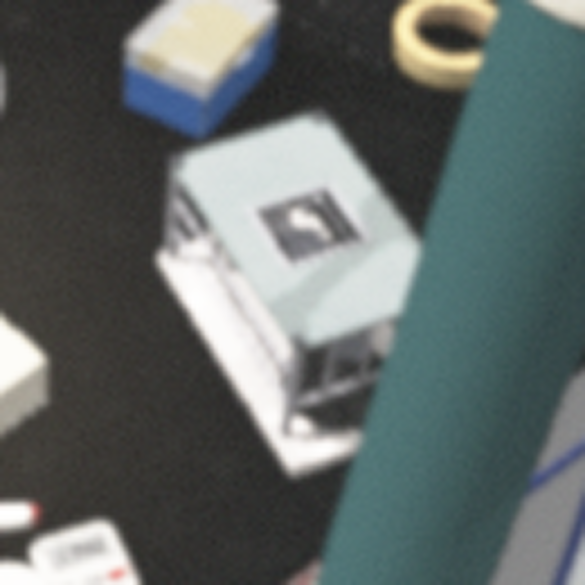

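The left press has the cream dish under its head (z1, about (330,375)). The right nest shows only black, so the left press is press_a. Next I'll find the lamp's extent so I can plan the crossing.

Run:
```python
from h import *
for n in("scene","top"):
    c=dict(np.load(n+"0.npz"));P=grid(c)
    q=P.reshape(-1,3);q=q[~np.isnan(q[:,0])]
    for lo,hi in((.04,.075),(.24,.5)):
        s=q[(q[:,2]>lo)&(q[:,2]<hi)&(abs(q[:,1]-.06)<.22)&(q[:,0]>.35)&(q[:,0]<1)]
        print(n,lo,len(s),np.percentile(s,[1,50,99],axis=0).round(3).tolist())
    # yaw fits from plate long sides
from cell import inverse_kinematics as ik,manip
for p,yaw in(((.40,-.35,.40),0),((.40,0.,.30),0),((.40,.25,.30),0),((.45,.33,.30),0)):
    for a in(0,):
        rot=(R.from_euler('z',yaw)*R.from_rotvec(manip.state()["tcp_rot"])); print(rot.as_matrix().round(2).tolist())
        print(p,ik(p,rot.as_rotvec()))
c=dict(np.load("wrist0.npz"));print(c["T_tool_cam"].round(3).tolist())
```

```text
scene 0.04 4443 [[0.374, -0.071, 0.042], [0.668, 0.077, 0.058], [0.901, 0.172, 0.073]]
scene 0.24 2305 [[0.566, -0.012, 0.255], [0.662, 0.055, 0.284], [0.812, 0.117, 0.394]]
top 0.04 2516 [[0.384, -0.081, 0.042], [0.65, 0.009, 0.059], [0.908, 0.274, 0.073]]
top 0.24 1430 [[0.567, -0.02, 0.259], [0.656, 0.048, 0.285], [0.808, 0.111, 0.395]]
[[-0.0, 0.33, -0.94], [0.0, -0.94, -0.33], [-1.0, -0.0, -0.0]]
(0.4, -0.35, 0.4) [-7.66195296e-01 -6.71206891e-02  1.67496991e+00  7.81005984e-04
  1.53523731e+00  4.66694347e-01]
[[-0.0, 0.33, -0.94], [0.0, -0.94, -0.33], [-1.0, -0.0, -0.0]]
(0.4, 0.0, 0.3) [-6.36208164e-02 -3.14050435e-01  2.05720251e+00  1.58428658e-03
  1.39907652e+00  1.16902596e+00]
[[-0.0, 0.33, -0.94], [0.0, -0.94, -0.33], [-1.0, -0.0, -0.0]]
(0.4, 0.25, 0.3) [ 5.04589260e-01 -1.63085338e-01  1.93906642e+00  1.69343274e-03
  1.36530770e+00  1.73716197e+00]
[[-0.0, 0.33, -0.94], [0.0, -0.94, -0.33], [-1.0, -0.0, -0.0]]
(0.45, 0.33, 0.3) [5.87119770e-01 9.24649198e-03 1.77897335e+00 1.66648115e-03
 1.35293331e+00 1.81967792e+00]
[[-0.0, -0.27, 0.963, -0.146], [1.0, 0.0, 0.0, 0.002], [-0.0, 0.963, 0.27, -0.069], [0.0, 0.0, 0.0, 1.0]]
```

Run:
```python
from h import *
s=dict(np.load("scene0.npz"));t=dict(np.load("top0.npz"))
print(world(s,[[201.8,262.5]],.125),world(t,[[214.4,192.5]],.125))
# window hole mask within plate, rays at .125
for n,c in(("s",s),("t",t)):
    P=grid(c);g=((abs(P[...,2]-.125)<.008)&(abs(P[...,0]-.53)<.15)&(abs(P[...,1]-.34)<.12)).astype(np.uint8)
    cs,hh=cv2.findContours(g,cv2.RETR_CCOMP,cv2.CHAIN_APPROX_NONE)
    for k,x in enumerate(cs):
        if hh[0,k,3]>=0 and cv2.contourArea(x)>20:
            print(n,[np.round(v,3) for v in cv2.minAreaRect(world(c,x[:,0],.125)[:,:2].astype(np.float32))])
from cell import manip,inverse_kinematics as ik
rot=lambda y:(R.from_euler('z',y)*R.from_matrix([[0,0,1],[0,1,0],[-1,0,0]])).as_rotvec()
manip.set_gripper(0.0)
print(manip.state()["clock"],manip.state()["gripper_width"])
import math
for p,y in(((.30,-.31,.36),-.7),((.36,.22,.36),.2),((.47,.34,.27),-.07)):
    q=ik(p,rot(y));print(p,q)
    if q is None: break
    manip.move_pose(p,rot(y));st=manip.state();print(st["clock"],st["tool_pos"],st["joint_pos"].round(2))
```

```text
[[0.53233557 0.34021073 0.125     ]] [[0.53020998 0.33309696 0.125     ]]
s [array([0.531, 0.341]), array([0.069, 0.062]), np.float64(85.59)]
t [array([0.531, 0.339]), array([0.075, 0.079]), np.float64(89.847)]
1.45 0.0008181198908482213
(0.3, -0.31, 0.36) [-0.85954221 -0.26414505  1.91339012  0.          1.49234759 -1.73033854]
2.95 [ 0.30000166 -0.3102984   0.35990594] [-0.86 -0.26  1.91 -0.    1.49 -1.73]
(0.36, 0.22, 0.36) [ 4.89496426e-01 -2.83873211e-01  1.92827616e+00 -4.44089210e-16
  1.49718970e+00 -1.28129990e+00]
4.875 [0.3604145  0.21941938 0.35994752] [ 0.49 -0.28  1.93 -0.    1.5  -1.28]
(0.47, 0.34, 0.27) [ 5.83323590e-01  6.69247480e-02  1.77388479e+00 -4.44089210e-16
  1.30078311e+00 -9.17472737e-01]
5.6417 [0.47009808 0.33920375 0.27025224] [ 0.58  0.07  1.77 -0.    1.3  -0.92]
```

```bash
cat >> h.py <<'E'
def wrist():
    from cell import manip,cams
    st=manip.state();c=cams.capture("wrist");T=np.eye(4);T[:3,:3]=R.from_rotvec(st["tcp_rot"]).as_matrix();T[:3,3]=st["tool_pos"]
    c["Twc"]=T@c["T_tool_cam"];return c
def window(c):
    P=grid(c);g=((abs(P[...,2]-.125)<.006)).astype(np.uint8)
    cs,hh=cv2.findContours(g,cv2.RETR_CCOMP,cv2.CHAIN_APPROX_NONE);o=[]
    for k,x in enumerate(cs):
        if hh[0,k,3]>=0 and cv2.contourArea(x)>1000:
            print("win",x[:,0].min(0),x[:,0].max(0),[np.round(v,4) for v in cv2.minAreaRect(world(c,x[:,0],.125)[:,:2].astype(np.float32))])
        if hh[0,k,3]<0 and cv2.contourArea(x)>5000:
            print("plate",x[:,0].min(0),x[:,0].max(0),[np.round(v,4) for v in cv2.minAreaRect(world(c,x[:,0],.125)[:,:2].astype(np.float32))],"z",np.nanmedian(P[...,2][g>0]))
E
python3 - <<'E'
from h import *
c=wrist();cv2.imwrite("pics/w1.png",c["image"]);np.savez("w1.npz",**c);window(c)
E
```

```text
plate [237 136] [405 259] [array([0.4812, 0.3392]), array([0.1366, 0.1082]), np.float64(86.0236)] z 0.1250250986624983
```

View pics/w1.png

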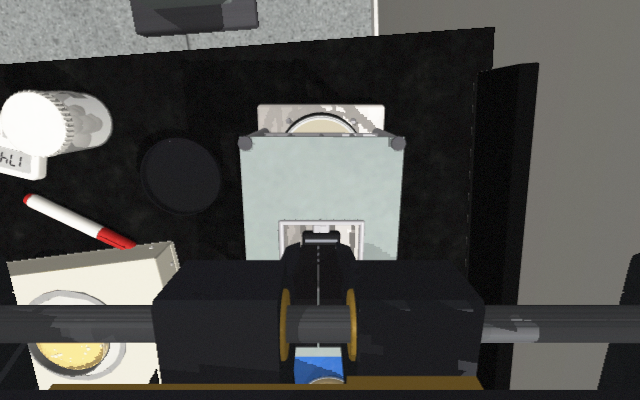

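The wrist view shows the cream dish in the front nest at (321,125), so this is the loaded press. The fingertips hide the far half of the window, near (321,240), so I'll shift the tool toward the rear to see all of it.

Run:
```python
from h import *
from cell import manip
manip.move_linear([.575,.338,.26],rate=.15)
c=wrist();cv2.imwrite("pics/w2.png",c["image"]);np.savez("w2.npz",**c);window(c);print(manip.state()["clock"],manip.state()["contact_force"])
P=grid(dict(np.load("w1.npz")));print("dish top",P[127,318:325].round(3).tolist()[::3])
```

```text
plate [218   0] [408 259] [array([0.5351, 0.3352]), array([0.1367, 0.1996]), np.float64(86.0021)] z 0.12497132840147152
win [269  98] [356 176] [array([0.5321, 0.3354]), array([0.0669, 0.0603]), np.float64(86.0029)]
6.5917 [ 0.5894125  -0.35451374  0.43782321]
dish top [[0.426, 0.341, 0.032], [0.426, 0.344, 0.031], [0.426, 0.347, 0.032]]
```

View pics/w2.png

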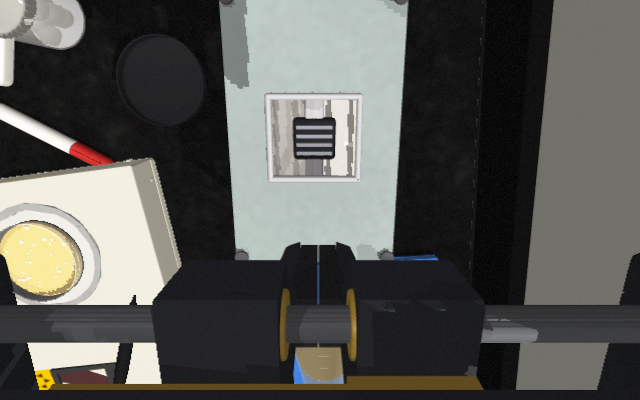

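The window shows at pixels (269–356, 98–176). That puts its centre at (0.532, 0.335) with yaw −4.0° and a size of 60 x 67 mm, which fits the given dimensions. The dish top at 32 mm also matches 16+17 mm. The fixed cameras gave y = 0.339, 4 mm off, against a side margin of about 15 mm. I'll check the paddle position too, then hover.

Run:
```python
from h import *
from cell import manip
c=dict(np.load("w2.npz"));sub=c["image"][100:178,272:356].max(2)
P=grid(c)
m=np.zeros((400,640),np.uint8);m[105:172,278:350]=((P[105:172,278:350,2]>.095)&(P[105:172,278:350,2]<.113))
k,l,s,ce=cv2.connectedComponentsWithStats(m);i=1+s[1:,4].argmax();q=P[l==i];print("paddle px",ce[i],s[i],"rect",cv2.minAreaRect(q[:,:2].astype(np.float32)),q[:,2].min(),q[:,2].max())
rot=(R.from_euler('z',-.0698)*R.from_matrix([[0,0,1],[0,1,0],[-1,0,0]])).as_rotvec()
manip.move_linear([.532,.336,.155],rate=.15,rot=rot)
st=manip.state();print(st["clock"],st["tool_pos"],st["contact_force"])
c=wrist();cv2.imwrite("pics/w3.png",c["image"]);window(c)
```

```text
paddle px [313.60244233 137.11307101] [ 292  105   44   67 2211] rect ((0.5354721546173096, 0.3353358507156372), (0.0359644778072834, 0.05655079334974289), 85.91093444824219) 0.09500164599298605 0.10839801930906207
7.5 [0.53285344 0.3365145  0.15621289] [0.63509033 0.43241846 0.71112513]
plate [169  16] [471 259] [array([0.4861, 0.3391]), array([0.1374, 0.1192]), np.float64(85.9943)] z 0.12496260399432946
```

View pics/w3.png

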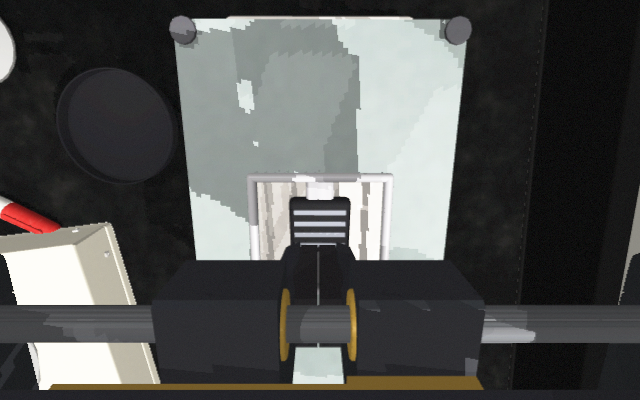

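The hover view shows the window frame spanning columns 250–392, with the fingertips at column 318, so they are centred above the ribbed paddle. Now I'll press while watching the force.

Run:
```python
from h import *
from cell import manip
def go(z,r):
    manip.move_linear([.532,.3355,z],rate=r);st=manip.state()
    print(round(st["clock"],2),z,st["tool_pos"].round(4),st["contact_force"].round(1),st["moment"].round(2));return st
go(.115,.06);go(.100,.04);go(.0925,.03);go(.090,.02)
z=.0885
while z>.0845:
    st=go(z,.01)
    if st["contact_force"][2]>14 : break
    if np.hypot(*st["contact_force"][:2])>8: print("side");break
    z-=.0007
```

```text
8.37 0.115 [0.5322 0.3356 0.1151] [1.  0.3 0.3] [ 0.05 -0.1   0.03]
8.89 0.1 [0.532  0.3359 0.1003] [-1.6  1.4  4.4] [ 0.31  0.19 -0.04]
9.29 0.0925 [0.5319 0.3358 0.093 ] [-3.4  0.5  5.5] [0.35 0.33 0.  ]
9.57 0.09 [0.5318 0.3359 0.0906] [-2.3  0.5  5.5] [ 0.36  0.44 -0.01]
9.87 0.0885 [0.5317 0.3358 0.0892] [-3.6  1.5  6.3] [ 0.32  0.44 -0.03]
10.12 0.08779999999999999 [0.5317 0.3359 0.0885] [-3.7  1.8  7.2] [ 0.29  0.55 -0.01]
10.37 0.08709999999999998 [0.5316 0.3358 0.0878] [-3.8  1.3  7.2] [0.37 0.58 0.  ]
10.62 0.08639999999999998 [0.5315 0.3359 0.0874] [-4.4  1.9  8.8] [ 0.31  0.63 -0.08]
10.87 0.08569999999999997 [0.5316 0.3359 0.0873] [-6.4  0.4 11.7] [ 0.15  0.85 -0.  ]
11.12 0.08499999999999996 [0.5316 0.3359 0.0872] [-7.7  0.5 14.6] [ 0.07  1.07 -0.  ]
```

The tip stopped at z = 0.0872 with the force climbing past the 7 N spring load, so the lever is at its stop. I'll hold, then withdraw straight up.

Run:
```python
from h import *
from cell import manip
for i in range(3):
    manip.dwell(.9);st=manip.state();print(round(st["clock"],2),st["tool_pos"].round(4),st["contact_force"].round(1))
c=wrist();cv2.imwrite("pics/w4.png",c["image"])
manip.move_linear([.532,.3355,.10],rate=.04)
manip.move_linear([.532,.3355,.20],rate=.08)
manip.move_linear([.575,.338,.26],rate=.12)
manip.dwell(.3);st=manip.state();print(round(st["clock"],2),st["tool_pos"].round(4),st["contact_force"].round(1))
c=wrist();cv2.imwrite("pics/w5.png",c["image"]);window(c)
P=grid(c);m=np.zeros((400,640),np.uint8);m[105:172,278:350]=((P[105:172,278:350,2]>.095)&(P[105:172,278:350,2]<.113))
k,l,s,ce=cv2.connectedComponentsWithStats(m);i=1+s[1:,4].argmax();q=P[l==i];print("paddle z",q[:,2].min(),q[:,2].max(),s[i])
for n in("scene","top"):
    d=cams=__import__("cell").cams.capture(n);cv2.imwrite(f"pics/{n}5.png",d["image"])
    o=cv2.imread(f"pics/{n}0.png");df=cv2.absdiff(o,d["image"]).max(2)
    b={"scene":(210,350,140,280),"top":(155,255,180,260)}[n];print(n,"diff left press",(df[b[0]:b[1],b[2]:b[3]]>60).sum())
im=cv2.imread("pics/scene5.png");cv2.imwrite("pics/z5.png",cv2.resize(im[120:350,140:420],None,fx=2.6,fy=2.6))
```

```text
12.02 [0.5316 0.3359 0.0872] [-8.2 -1.4 14.7]
12.92 [0.5316 0.3359 0.0872] [-6.8 -0.6 14.6]
13.82 [0.5316 0.3359 0.0872] [-7.2 -0.3 14.3]
16.86 [0.5744 0.3379 0.2593] [-0.6  0.1 -0.8]
plate [218   0] [408 259] [array([0.5347, 0.3351]), array([0.1363, 0.1989]), np.float64(86.0509)] z 0.12496069935875984
win [270  99] [357 176] [array([0.5322, 0.3356]), array([0.0664, 0.0593]), np.float64(86.0295)]
paddle z 0.09500387820620793 0.10883777718737225 [ 292  105   44   67 2212]
scene diff left press 634
top diff left press 3571
```

View pics/w4.png

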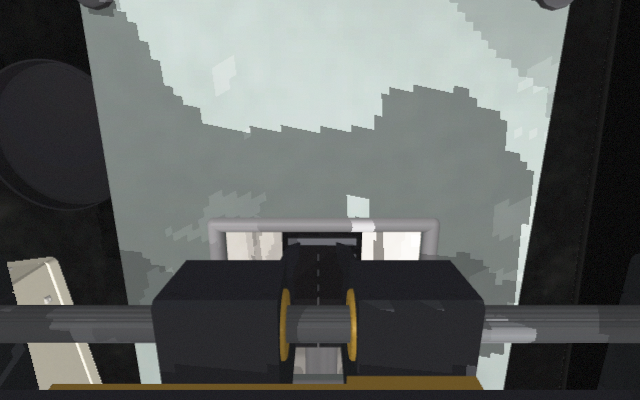

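View pics/w5.png

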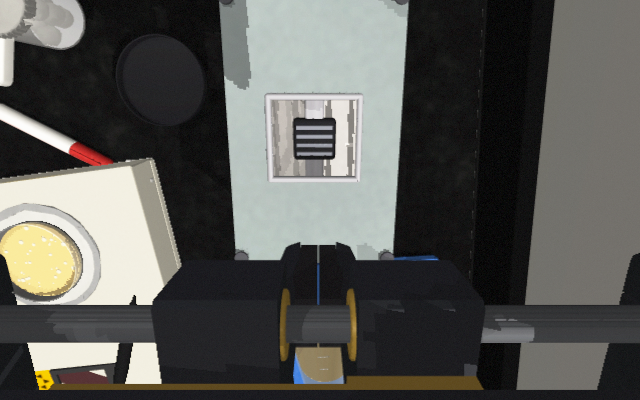

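View pics/z5.png

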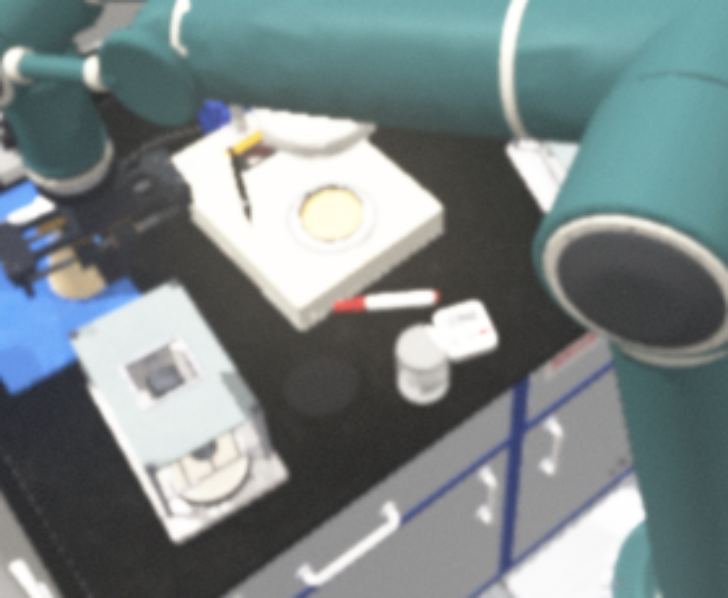

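During the hold (w4) the fingers were centred in the window, with clear space to the frame at columns 215–435. Afterwards (w5) the paddle at (313,137) is back at its earlier height and pixels. The z5 view shows the dish still in the nest at (212,470), and the jar, timer and marker not disturbed.

```bash
python3 -c "
from cell import order,manip
order.close_job();s=manip.state();print(s['clock'],s['tool_pos'],s['contact_force'])"
```

```text
the job is handed in; nothing more can be done
the job is handed in; nothing more can be done
```

I pressed the lever of the left press, the one with the cream dish, down to its stop, held it there for about 2.7 s, and handed the job in. No verdict was given.

- **Press:** I reached through the window with shut fingers. The tip stopped at z = 87.2 mm (expected 87 mm) with about 14.5 N, more than the 7 N spring load. I reached the stop at about 11.1 s and held until about 13.8 s. During the hold there was also a steady sideways force of about 7–8 N along x; the frame was visibly clear of the fingers in the wrist image, so I take it as friction on the paddle.
- **After withdrawing:** The TCP was at z = 0.259 m with contact force near zero at about 17 s. The paddle was back at the same pixels and height as before the press. The window position had not changed, within 0.2 mm. The dish was still in its nest.
- **Bystanders:** The jar, timer and marker looked undisturbed. I did not re-check the stain bottle or the right press afterwards. The arm passed the right press about 0.36 m above the worktop.
- **Disagreements:** The fixed cameras put the window centre about 4 mm further left (y) than the wrist camera. I used the wrist value, which left about 15 mm of side clearance. The before/after image differences around the press were large. I took this to be the arm and its shadow now in view; the wrist views showed no change.

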